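# Dress the counter display

## Robot

A 7-joint arm with a two-finger parallel gripper is mounted at the origin on the work surface. World frame = base frame: x ahead of the robot, y to its left, z up, the work surface at z = 0. Lengths are in m, angles in rad, forces in N, time in s.
With the tool pointing down it reaches from about 0.4 to 0.85 m from the base axis. Payload 10.4 kg.
Tool frame: the origin (TCP) lies on the centre line of the jaws, within the pads' length; the fingertips stand 14 mm ahead of it and the grasp point (between the pads) lies 5 mm behind it (tip_reach is the z of the fingertips in the tool frame, in m); z points along the fingers, x is the direction in which the jaws open and shut, and the axes are right-handed (so a half turn about z gives the same grasp; the last joint's range is limited). The gripper opens to 87 mm and grips with 3 to 60 N. Pads are 19 mm wide; open, the fingers measure 117 mm over their backs; the gripper's body (75 mm by 190 mm) begins 51 mm behind the grasp point.
Start: joints at [-1.24, 0.332, -0.065, 1.46, 0.022, 1.35, -0.088], TCP at [0.217, 0.586, 0.237] pointing down, gripper open.
Joint ranges: [-2.6, 2.6], [-0.5, 2.12], [-1.47, 1.34], [0.16, 2.42], [-1.27, 4.41], [0.06, 2.06], [-2.6, 2.6]. Speed limits (rad/s): [2.22, 2.22, 2.79, 2.79, 3.14, 3.14, 3.14].

## Interface

Orientations are given as a unit quaternion [x, y, z, w].
In Python, from bench import * gives the robot as it stands.
- The arm moves only by the tool carry_out, never from a script. Its argument "rows" is a list of rows, each a list of 5 numbers: the closure, from -1 (fully open) to 1 (shut), so that 0 is half open, then the shift along the tool's x, y, z in units of 30 mm (1.0 is 30 mm), then the turn about the tool's z in units of 5 degrees (1.0 is 5 degrees). In form: [[jaw, x, y, z, turn], ...]. A call has 1 to 20 rows; each row shifts and turns the pose as measured when the row begins, along the tool's axes as they then stand; what a row does not reach is not made up. A row lasts 1/12 s, in which the tool goes at most 41.7 mm and 7.16 degrees, less where a joint would pass 70% of its speed; a pose out of reach is approached as far as the arm can. A call is refused whole if a number of a shift passes 1 or a number of a turn 1, either way. A call with a gripper value outside its range is refused whole. The fingers move at their own pace and stop on an object; "force" is the grip in N (left out, the last holds). Time passes only in rows, so rows that do not move let the fingers close. It gives the time, the measured TCP pose, the force and the opening at its end, in the units of the state.
- read_state(): the state, without advancing time (a new reading comes with each control period).
- camera(name): name is "scene" or "top" or "wrist"; returns the picture (384x512x3 uint8, blue, green, red); there is no depth.
- camera_info(name): a dict with "fx", "fy", "cx", "cy" (pixels), "extrinsics" (4x4, takes a point from camera to world coordinates); the wrist camera has in their place "tool_from_camera" (4x4, takes a point from camera to tool coordinates, whose origin is the TCP and whose axes are the tool frame's). Camera axes: x right, y down, z forward; pixel columns grow to the right and rows downward; lengths in m; the calibration is good to about 2 mm. A picture is of the moment at which its call begins: read the wrist's pose just before it. camera_info takes no time and is no camera call.
- close_job(): hands the job in, once; it reports no verdict.
Trained networks look in the newest picture that a camera, given by its name, has taken for a name from the list of things; names that differ only in an ending like _2 or _b are one class to them, and where a whole thing is asked for, a point or a joint stands for the part that bears it (a point fixed in the world has none). Each returns a list of dicts, best first, with "conf" (0 to 1); they miss things now and then, are a little off and sometimes report something else, mostly with a low value. They report only what shows in the picture. A call takes as long as a camera call. They do not tell look-alikes from the thing itself.
- recognise(query, camera): "box" ([centre column, centre row, width, height] in pixels, round what is visible of it).
- silhouettes(query, camera): "mask" (384x512 bool, what is visible of it) and "box" ([centre column, centre row, width, height] in pixels, round what is visible of it).
- pinpoint(query, camera): "xy" ([column, row] in pixels: a listed point, or the origin of a listed thing).
The state is a dict: "time": time; "joint_positions": joint angles; "joint_vel": joint speeds; "joint_torque": joint torques, N m; "ee_pos": TCP position; "eef_rot": TCP orientation; "ft_force": force on the tool from outside, world axes, zero at the start; "torque": the same for the moment, N m; "width": finger opening in m.
Only numpy, scipy, OpenCV 4.12 (cv2) and the standard library are available. Lean on these libraries where they do the work, as an engineer would, in place of code of your own. Each camera call takes 0.05 s, during which the arm holds its last target. There are 200 camera calls.

## Task

Dress the display mat on the shop counter: put the flat tin on the middle of the wooden riser with the spice jar standing on the middle of the tin, stand the carton on the mat halfway between the riser and the change dish with its wider faces parallel to the mat's long sides, and stand the tall can directly behind the carton (on the side away from the robot, square to the mat), leaving a gap of about 25 mm between them. Leave everything upright, at rest and let go, and do not disturb the tea glass or the sugar bowl.

Things in the scene. Friction and masses are not known exactly. Their poses are not given: they have to be found in the camera images.
- mat: Thin black rubber counter mat, fixed, 250 mm (its x) by 370 mm (its y), 4 mm thick. Origin: centre of its underside, on the counter. Its x axis points away from the robot (turned at most 0.2 rad), its y axis, the long side, to the robot's left. The riser and the change dish stand on it; the carton and can are to stand on it.
- riser: Square wooden display riser, fixed on the mat at one end of it (left or right varies), 90 by 90 mm, 30 mm high, flat top, sides parallel to the mat's. Origin: centre of its underside; z up. The underside is 4 mm above the counter, so the top is 34 mm above it.
- dish: Round steel change dish holding a few brass coins, fixed on the mat at the other end from the riser, 100 mm across, 14 mm high. Origin: centre of its underside; z up. Its middle is 250 mm from the riser's middle, on a line parallel to the mat's long side.
- carton: Small upright cardboard tea carton, loose: 44 mm (its x) by 58 mm (its y), 78 mm high, about 120 g (mass varies 0.7 to 1.4 times). At the start it stands upright on the bare counter beside the mat, turned up to 0.7 rad. Origin: centre of its underside; z up.
- can: Tall food can, steel with a pale paper label and a pull tab on top, loose: 52 mm diameter at its rims, 50 mm between, 80 mm high, about 250 g (mass varies 0.7 to 1.4 times). Starts upright on the bare counter beside the mat. Origin: centre of its underside; z up.
- flat_tin: Flat round brass-coloured sweets tin with a closed lid, loose: 60 mm diameter at the lid, which is its upper 12 mm (58 mm below), 32 mm high, flat top, about 120 g (mass varies 0.7 to 1.4 times). Starts upright on the bare counter beside the mat. Origin: centre of its underside; z up.
- jar: Slim spice jar of brown glass with a dark cap, loose: 44 mm diameter, 70 mm high; the cap is the upper 18 mm, 40 mm diameter; about 150 g (mass varies 0.7 to 1.4 times). Starts upright on the bare counter beside the mat. Origin: centre of its underside; z up.
- tea_glass: Bystander, loose: empty tea glass fixed to its white saucer; saucer 84 mm diameter, 80 mm high over all. Stands to the outer left or right of the work. Origin: centre of its underside; z up.
- sugar_bowl: Bystander, loose: small white open sugar bowl, 76 mm diameter at the rim, 50 mm high. Stands to the outer side where the tea glass is not. Origin: centre of its underside; z up.
There are look-alikes about, which are no part of the job. Leave any pink or purple look-alike of the riser alone.

How it is judged:
By the outcome, as a careful person would: the job done as asked, in the order asked, and still so for the second after the job is handed in, with the robot touching nothing.
It also fails if it takes over 131 s, if anything falls off the work surface, if the arm or the gripper's body presses on something with over 40 N, if the wrist force passes 120 N, or if a joint passes its speed limit or range.

## Working session

There is one attempt and no reset: what is moved stays moved. The work goes in short steps, Python scripts to look and compute and a tool call to move; the robot and the scene stay as the last step left them, time stands still between calls to the robot, and variables do not carry over. Pictures are saved under pics/ and viewed, about 12 in all and at most 16, crops included, and the job is handed in when it is done.

Besides the shell and the picture viewer there is one more tool, called after ">>>" by a JSON object that holds its "api" and its "payload". carry_out: Moves the arm, as the interface text tells. Its arguments: {"type":"object","properties":{"rows":{"type":"array","items":{"type":"array","items":{"type":"number"}}},"force":{"type":"number"}},"required":["rows"]}

```bash
ls; mkdir -p pics
python3 - <<'E'
from bench import *
import cv2,numpy as np
print(read_state())
for c in("scene","top","wrist"):
    im=camera(c); cv2.imwrite(f"pics/a_{c}.png",im); i=camera_info(c); print(c,{k:np.round(v,4).tolist() for k,v in i.items()})
a=cv2.imread("pics/a_scene.png")
b=cv2.imread("pics/a_top.png")
cv2.imwrite("pics/a_s.png",cv2.resize(a,(800,600)));cv2.imwrite("pics/a_t.png",cv2.resize(b,(800,600)))
E
```

```text
pics
{'time': 0.0, 'joint_positions': array([-1.23958692,  0.33288745, -0.06469938,  1.46093619,  0.02161911,
        1.34987906, -0.08847242]), 'joint_vel': array([-0.0009804 ,  0.00054321, -0.00024337, -0.00112798,  0.00031266,
       -0.0009494 , -0.00051981]), 'joint_torque': array([-1.61972890e-03, -6.23236012e+01,  2.37074535e-02, -3.89911258e+01,
       -6.13396545e-02,  3.94706300e-02,  9.69849975e-05]), 'ee_pos': array([0.21643208, 0.58594673, 0.23574664]), 'eef_rot': array([ 8.20495045e-01,  5.71653200e-01, -5.55291014e-04,  4.37512275e-04]), 'ft_force': array([ 0.11794465, -0.11747286, -0.3927278 ]), 'torque': array([-0.00386451,  0.01202753,  0.03815647]), 'width': 0.08731457336098851}
scene {'fx': 356.5974, 'fy': 356.5974, 'cx': 261.9077, 'cy': 192.4386, 'extrinsics': [[0.7343, 0.373, -0.5672, 1.0852], [0.6788, -0.3943, 0.6195, -0.6115], [0.0074, -0.8399, -0.5427, 0.5764], [0.0, 0.0, 0.0, 1.0]]}
top {'fx': 365.759, 'fy': 365.759, 'cx': 253.7437, 'cy': 184.4268, 'extrinsics': [[0.0141, -0.9918, 0.1273, 0.4042], [-0.9998, -0.0122, 0.0156, -0.0146], [-0.0139, -0.1275, -0.9917, 0.9528], [0.0, 0.0, 0.0, 1.0]]}
wrist {'fx': 278.6748, 'fy': 278.6748, 'cx': 253.1813, 'cy': 192.2885, 'tool_from_camera': [[1.0, -0.0001, -0.0004, 0.0001], [0.0002, 0.9591, 0.283, -0.0768], [0.0003, -0.283, 0.9591, -0.1491], [0.0, 0.0, 0.0, 1.0]]}
```

View pics/a_s.png

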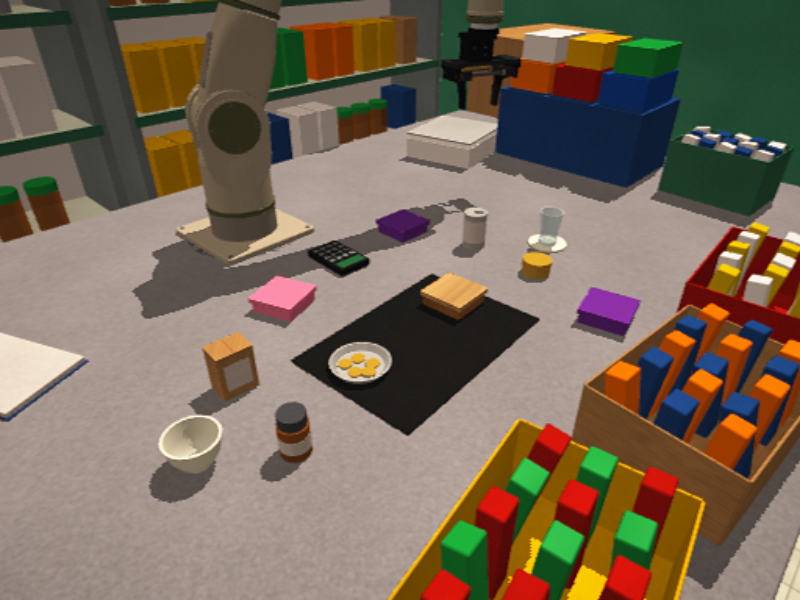

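View pics/a_t.png

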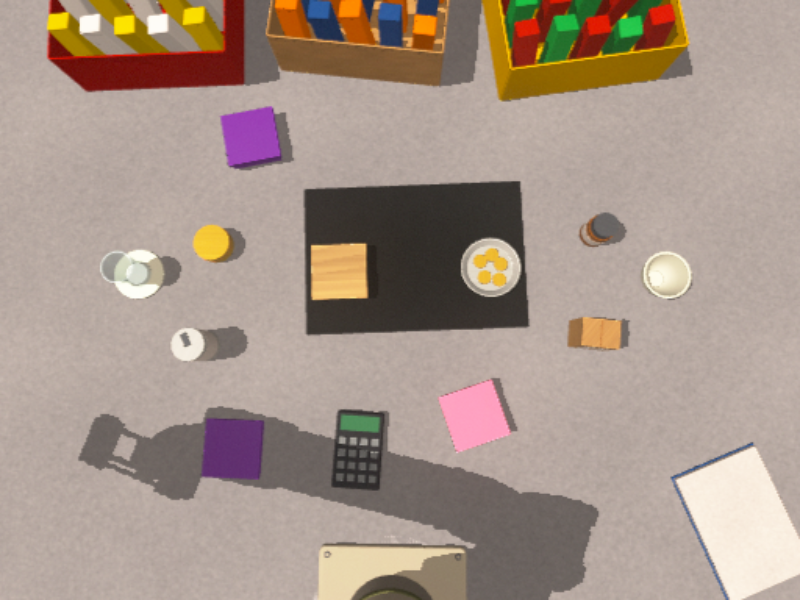

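Scene view and top view (800×600 scale) agree: riser is the plain wooden block on the mat (top 340,271). The pink (475,415), purple (250,137) and dark purple (233,448) blocks are look-alikes. Tin is at (212,243), can at (190,345), carton at (597,333), jar at (600,230), dish at (490,267). Next I'll fit positions from both cameras.

```bash
cat > h.py <<'E'
from bench import *
import cv2,numpy as np
from scipy.optimize import minimize
from scipy.spatial.transform import Rotation as R
def cam(c,st=None):
    i=camera_info(c); K=np.array([[i["fx"],0,i["cx"]],[0,i["fy"],i["cy"]],[0,0,1]])
    if c=="wrist":
        T=np.eye(4);T[:3,:3]=R.from_quat(st["eef_rot"]).as_matrix();T[:3,3]=st["ee_pos"];T=T@i["tool_from_camera"]
    else: T=np.array(i["extrinsics"])
    return K,np.linalg.inv(T)
def proj(P,KT):
    K,T=KT; q=(P@T[:3,:3].T+T[:3,3])@K.T; return q[:,:2]/q[:,2:]
def cyl(segs):
    a=np.linspace(0,2*np.pi,40,endpoint=False)
    return np.vstack([np.c_[r*np.cos(a),r*np.sin(a),0*a+z] for r,z in segs])
def box(x,y,h): return np.array([[i*x/2,j*y/2,k] for i in(-1,1) for j in(-1,1) for k in(0,h)])
M={"flat_tin":cyl([(.029,0),(.029,.02),(.03,.02),(.03,.032)]),"can":cyl([(.026,0),(.026,.08)]),
 "jar":cyl([(.022,0),(.022,.052),(.02,.052),(.02,.07)]),"carton":box(.044,.058,.078),"riser":box(.09,.09,.03),
 "dish":cyl([(.05,0.014),(.04,0)]),"mat":box(.25,.37,.004),"tea_glass":cyl([(.042,0.006)]),"sugar_bowl":cyl([(.038,.05),(.025,0)])}
def ren(P,KT):
    m=np.zeros((384*4,512*4),np.uint8); h=cv2.convexHull(((proj(P,KT)+.5)*4).astype(np.float32)).round().astype(np.int32)
    cv2.fillConvexPoly(m,h,255); return cv2.resize(m,(512,384),interpolation=cv2.INTER_AREA)/255.
def pts(n,p): # p=x,y,z,yaw
    return M[n]@R.from_euler("z",p[3]).as_matrix().T+np.array(p[:3])
def fit(n,views,p0,free):  # views: list of (mask,KT)
    p0=np.array(p0,float); idx=list(free)
    def f(v):
        p=p0.copy();p[idx]=v
        return sum(np.abs(ren(pts(n,p),KT)-m).sum()/m.sum() for m,KT in views)
    s=np.array([.012,.012,.008,.15])[idx]
    sim=np.vstack([p0[idx]]+[p0[idx]+s*np.eye(len(idx))[k] for k in range(len(idx))])
    r=minimize(f,p0[idx],method="Nelder-Mead",options=dict(initial_simplex=sim,xatol=1e-4,fatol=1e-4,maxiter=250))
    p=p0.copy();p[idx]=r.x; return p,r.fun/len(views)
def pix2w(uv,z,KT):
    K,T=KT;Ti=np.linalg.inv(T);d=Ti[:3,:3]@np.linalg.inv(K)@np.array([uv[0],uv[1],1]);o=Ti[:3,3];return o+d*(z-o[2])/d[2]
E
cat > m1.py <<'E'
from h import *
camera("top");camera("scene")
for n,uv in dict(flat_tin=(212,243),can=(200,345),jar=(597,232),carton=(597,333),riser=(340,271),dish=(490,267),mat=(415,257),tea_glass=(138,273),sugar_bowl=(667,275)).items():
    uv=np.array(uv)*.64; kt=cam("top"); h=M[n][:,2].max()
    p0=pix2w(uv,h/2,kt); z0=.004 if n in("riser","dish") else 0
    V=[]
    for c in("top","scene"):
        kc=cam(c); L=silhouettes(n,c); q=proj(np.array([[p0[0],p0[1],h/2]]),kc)[0]
        L=[(np.hypot(*(np.array(d["box"][:2])-q)),d["conf"],d) for d in L]
        L=[l for l in L if l[0]<25]
        if L:
            l=min(L,key=lambda l:l[0]); V.append((l[2]["mask"].astype(float),kc)); print(n,c,"d%.0f conf%.2f"%l[:2],end=" ")
        else: print(n,c,"MISS",end=" ")
    fr=(0,1,3) if n=="mat" else (0,1,2,3) if n in("riser","carton") else (0,1,2)
    if n in("tea_glass","sugar_bowl"): fr=(0,1)
    for v in ([V]+[[x] for x in V]) if len(V)>1 else [V]:
        p,e=fit(n,v,[p0[0],p0[1],z0,0],fr if v is V else [f for f in fr if f!=2]); print(np.round(p,4),"%.3f"%e,end=" ")
    print()
E
python3 m1.py
```

```text
flat_tin top d1 conf0.87 flat_tin scene MISS [ 0.5986  0.3111 -0.0087  0.    ] 0.043 
can top d4 conf0.91 can scene d2 conf0.82 [0.4273 0.3177 0.0024 0.    ] 0.076 [0.4281 0.3194 0.     0.    ] 0.073 [0.4245 0.3202 0.     0.    ] 0.063 
jar top d1 conf0.68 jar scene d3 conf0.94 [ 6.231e-01 -3.289e-01 -2.000e-04  0.000e+00] 0.117 [ 0.6237 -0.3271  0.      0.    ] 0.086 [ 0.6222 -0.3303  0.      0.    ] 0.063 
carton top d1 conf0.98 carton scene d4 conf0.82 [ 0.4528 -0.3144  0.0006 -0.0808] 0.085 [ 0.4536 -0.3114  0.     -0.0879] 0.056 [ 0.4503 -0.3142  0.     -0.085 ] 0.036 
riser top d4 conf0.94 riser scene d1 conf0.56 [0.5508 0.0973 0.0033 0.0806] 0.116 [0.5518 0.0966 0.004  0.036 ] 0.070 [0.548  0.0967 0.004  0.1248] 0.151 
dish top d2 conf0.59 dish scene d2 conf0.94 [ 0.5616 -0.1543  0.0035  0.    ] 0.054 [ 0.5628 -0.1535  0.004   0.    ] 0.037 [ 0.5608 -0.1555  0.004   0.    ] 0.042 
mat top d1 conf0.79 mat scene d12 conf0.90 [ 0.5809 -0.028   0.      0.0496] 0.255 [ 0.5811 -0.0281  0.      0.051 ] 0.238 [ 0.5783 -0.0283  0.      0.0515] 0.270 
tea_glass top d5 conf0.60 tea_glass scene d9 conf0.69 [0.5458 0.4371 0.     0.    ] 0.403 [0.5459 0.4384 0.     0.    ] 0.213 [0.5459 0.4299 0.     0.    ] 0.560 
sugar_bowl top d2 conf0.56 sugar_bowl scene d7 conf0.79 [ 0.5473 -0.4312  0.      0.    ] 0.143 [ 0.5484 -0.4279  0.      0.    ] 0.079 [ 0.5445 -0.4318  0.      0.    ] 0.142
```

>>> {"api": "carry_out", "payload": {"rows": [[-1,0,0,0,-0.92],[-1,0,0,0,-0.92],[-1,0,0,0,-0.92],[-1,0,0,0,-0.92],[-1,0,0,0,-0.92],[-1,-0.65,0.82,0.07,0],[-1,-0.65,0.82,0.07,0],[-1,-0.65,0.82,0.07,0],[-1,-0.65,0.82,0.07,0],[-1,-0.65,0.82,0.07,0],[-1,-0.65,0.82,0.07,0],[-1,-0.65,0.82,0.07,0],[-1,-0.65,0.82,0.07,0],[-1,-0.65,0.82,0.07,0],[-1,-0.65,0.82,0.07,0],[-1,-0.65,0.82,0.07,0],[-1,-0.65,0.82,0.07,0],[-1,-0.65,0.82,0.07,0],[-1,-0.65,0.82,0.07,0],[-1,-0.65,0.82,0.07,0]], "force": 25}}

```text
time: 2.82
ee_pos: [0.6148, 0.317, 0.2033]
eef_rot: [0.676, 0.737, 0.002, -0.003]
ft_force: [-0.7, -0.7, -0.5]
width: 0.0871
```

```bash
cat >> h.py <<'E'
def ang(st): 
    m=R.from_quat(st["eef_rot"]).as_matrix(); return np.arctan2(m[1,0],m[0,0])
def go(x,y,z,a=None):
    st=read_state(); m=R.from_quat(st["eef_rot"]).as_matrix()
    if a is None: a=ang(st)
    da=(a-ang(st)+np.pi)%(2*np.pi)-np.pi
    m2=R.from_euler("z",da).as_matrix()@m
    d=m2.T@(np.array([x,y,z])-st["ee_pos"])/.03
    print("t%.1f at %s ang %.3f tilt %s | need turn %.2f first, then xyz units %s"%(st["time"],np.round(st["ee_pos"],4),ang(st),np.round(m[:2,2],4),-np.degrees(da)/5,np.round(d,2)))
def look(n,p0,fr=(0,1),name=None):
    """wrist silhouette fit"""
    st=read_state(); im=camera("wrist"); kc=cam("wrist",st)
    if name: cv2.imwrite("pics/%s.png"%name,im)
    q=proj(np.array([[p0[0],p0[1],p0[2]+M[n][:,2].max()/2]]),kc)[0]
    L=silhouettes(n,"wrist"); L=sorted([(np.hypot(*(np.array(d["box"][:2])-q)),d["conf"],d) for d in L],key=lambda l:l[0])
    print(n,[(round(l[0]),round(l[1],2)) for l in L]); 
    if not L: return None
    mk=L[0][2]["mask"].astype(float); p,e=fit(n,[(mk,kc)],p0,fr); print(" wrist fit",np.round(p,4),"%.3f"%e); return mk,kc
E
python3 - <<'E'
from h import *
go(.599,.309,.2,1.615)
v=look("flat_tin",[.599,.309,0,0],(0,1),"b1")
camera("top");d=silhouettes("flat_tin","top")[0]
print(fit("flat_tin",[v,(d["mask"].astype(float),cam("top"))],[.599,.309,0,0],(0,1,2)))
E
```

```text
t2.8 at [0.6148 0.317  0.2033] ang 1.657 tilt [-0.0018  0.0058] | need turn 0.48 first, then xyz units [-0.24 -0.54  0.11]
flat_tin [(2, 0.78)]
 wrist fit [0.5963 0.3065 0.     0.    ] 0.041
(array([ 0.59672393,  0.30686649, -0.00301952,  0.        ]), np.float64(0.1009889314956641))
```

>>> {"api": "carry_out", "payload": {"rows": [[-1,0,0,0,0.48],[-1,-0.17,-0.31,0.5,0],[-1,-0.17,-0.31,0.8,0],[-1,0,0,0.8,0],[-1,0,0,0.8,0],[-1,0,0,0.5,0],[-1,0,0,0,0],[-1,0,0,0,0]]}}

```text
time: 3.68
ee_pos: [0.5876, 0.3189, 0.1007]
eef_rot: [0.687, 0.726, 0.005, -0.006]
ft_force: [-0.6, -0.0, -0.5]
width: 0.087
```

Run:
```python
from h import *
go(.5963,.3066,.017,1.615)
v=look("flat_tin",[.596,.307,0,0],(0,1),"b2")
```

```text
t3.7 at [0.5876 0.3189 0.1007] ang 1.626 tilt [-0.0017  0.0143] | need turn 0.13 first, then xyz units [-0.46  0.28  2.78]
flat_tin [(4, 0.78)]
 wrist fit [0.5966 0.3063 0.     0.    ] 0.027
```

View pics/b2.png

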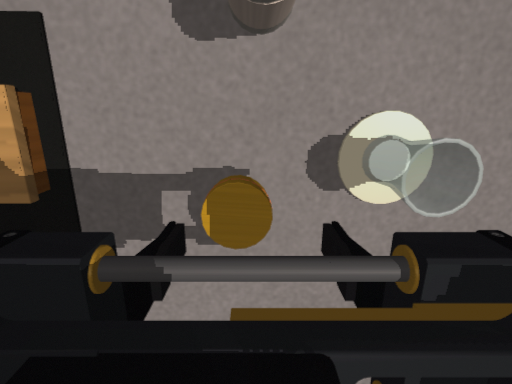

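Tin at (237,212) lies between the fingers (cols 165/345). The tea glass at (390,160) is close to the gripper body on that side, so I'll turn about 42° to keep the body clear before descending.

>>> {"api": "carry_out", "payload": {"rows": [[-1,0,0,0,1],[-1,0,0,0,1],[-1,0,0,0,1],[-1,0,0,0,1],[-1,0,0,0,1],[-1,0,0,0,1],[-1,0,0,0,1],[-1,0,0,0,1],[-1,0,0,0,0],[-1,0,0,0,0]]}}

```text
time: 4.62
ee_pos: [0.5935, 0.3252, 0.1186]
eef_rot: [0.9, 0.435, 0.014, -0.009]
ft_force: [0.0, -0.0, 0.2]
width: 0.087
```

Run:
```python
from h import *
go(.5965,.3065,.017)
```

```text
t4.6 at [0.5935 0.3252 0.1186] ang 0.900 tilt [0.0174 0.0285] | need turn -0.00 first, then xyz units [-0.54  0.48  3.37]
```

>>> {"api": "carry_out", "payload": {"rows": [[-1,0,0,0,0],[-1,0,0,0,0],[-1,0,0,0,0],[-1,0,0,0,0]]}}

```text
time: 4.95
ee_pos: [0.5943, 0.326, 0.1209]
eef_rot: [0.898, 0.439, 0.016, -0.009]
ft_force: [-0.2, -0.3, 0.5]
width: 0.0869
```

Run:
```python
from h import *
go(.5965,.3065,.017);s=read_state();print(np.round(s["joint_positions"],3),np.round(s["joint_vel"],3))
```

```text
t5.0 at [0.5943 0.326  0.1209] ang 0.908 tilt [0.0198 0.0305] | need turn -0.00 first, then xyz units [-0.59  0.47  3.44]
[-0.728  0.506  0.228  1.487 -0.139  1.131  0.436] [ 0.002 -0.001 -0.    -0.002  0.002  0.     0.014]
```

>>> {"api": "carry_out", "payload": {"rows": [[-1,0,0,0,0],[-1,0,0,0,0],[-1,0,0,0,0],[-1,0,0,0,0],[-1,0,0,0,0],[-1,0,0,0,0]]}}

```text
time: 5.45
ee_pos: [0.5942, 0.3256, 0.1204]
eef_rot: [0.898, 0.439, 0.015, -0.009]
ft_force: [-0.3, 0.7, -0.6]
width: 0.0872
```

Run:
```python
from h import *
go(.5965,.3065,.017);s=read_state();print(np.round(s["joint_positions"],4),np.round(s["joint_vel"],3))
```

```text
t5.5 at [0.5942 0.3256 0.1204] ang 0.910 tilt [0.0191 0.03  ] | need turn -0.00 first, then xyz units [-0.58  0.46  3.43]
[-0.7274  0.5064  0.2276  1.4872 -0.1393  1.1309  0.4381] [-0.001  0.001 -0.    -0.    -0.002 -0.001  0.003]
```

>>> {"api": "carry_out", "payload": {"rows": [[-1,-0.2,0.16,0.2,0],[-1,-0.2,0.16,0.4,0],[-1,-0.18,0.14,0.4,0],[-1,0,0,0.4,0],[-1,0,0,0.4,0],[-1,0,0,0.4,0],[-1,0,0,0.2,0],[-1,0,0,0,0],[-1,0,0,0,0]]}}

```text
time: 6.2
ee_pos: [0.5948, 0.3018, 0.0379]
eef_rot: [0.898, 0.439, 0.014, -0.009]
ft_force: [-0.6, -0.2, 0.5]
width: 0.0873
```

Run:
```python
from h import *
go(.5965,.3065,.017);s=read_state();print(np.round(s["joint_positions"],4),np.round(s["joint_vel"],3))
```

```text
t6.2 at [0.5948 0.3018 0.0379] ang 0.909 tilt [0.0165 0.0279] | need turn -0.00 first, then xyz units [ 0.14 -0.05  0.7 ]
[-0.6911  0.5752  0.2163  1.5742 -0.1606  0.9807  0.4867] [-0.002  0.017 -0.002  0.002 -0.002 -0.007  0.002]
```

>>> {"api": "carry_out", "payload": {"rows": [[-1,0.07,-0.03,0.25,0],[-1,0.07,-0.02,0.25,0],[-1,0,0,0.1,0],[-1,0,0,0,0],[-1,0,0,0,0]]}}

```text
time: 6.62
ee_pos: [0.5973, 0.3088, 0.0194]
eef_rot: [0.898, 0.44, 0.015, -0.009]
ft_force: [0.8, -0.3, 0.1]
width: 0.0872
```

Run:
```python
from h import *
go(.5965,.3065,.017)
```

```text
t6.6 at [0.5973 0.3088 0.0194] ang 0.910 tilt [0.0182 0.0295] | need turn -0.00 first, then xyz units [-0.08  0.03  0.08]
```

Close and lift.

>>> {"api": "carry_out", "payload": {"rows": [[0.5,0,0,0,0],[0.7,0,0,0,0],[1,0,0,0,0],[1,0,0,0,0],[1,0,0,0,0],[1,0,0,0,0]], "force": 20}}

```text
time: 7.12
ee_pos: [0.5979, 0.3088, 0.0207]
eef_rot: [0.898, 0.439, 0.015, -0.009]
ft_force: [-0.2, 0.1, -1.5]
width: 0.0585
```

Run:
```python
from h import *
go(.5965,.3065,.09)
```

```text
t7.1 at [0.5979 0.3088 0.0207] ang 0.910 tilt [0.0197 0.0303] | need turn -0.00 first, then xyz units [-0.01  0.   -2.31]
```

>>> {"api": "carry_out", "payload": {"rows": [[1,0,0,-0.3,0],[1,0,0,-0.5,0],[1,0,0,-0.5,0],[1,0,0,-0.5,0],[1,0,0,-0.3,0],[1,0,0,0,0]]}}

```text
time: 7.62
ee_pos: [0.5957, 0.3061, 0.0876]
eef_rot: [0.898, 0.439, 0.014, -0.009]
ft_force: [0.2, 0.3, -0.6]
width: 0.058
```

Run:
```python
from h import *
go(.551,.097,.1)
```

```text
t7.6 at [0.5957 0.3061 0.0876] ang 0.910 tilt [0.0176 0.0289] | need turn -0.00 first, then xyz units [-6.4   3.1  -0.64]
```

>>> {"api": "carry_out", "payload": {"rows": [[1,-0.3,0.15,-0.3,0],[1,-0.6,0.3,-0.2,0],[1,-0.6,0.3,-0.1,0],[1,-0.6,0.3,0,0],[1,-0.6,0.3,0,0],[1,-0.6,0.3,0,0],[1,-0.6,0.3,0,0],[1,-0.6,0.3,0,0],[1,-0.6,0.3,0,0],[1,-0.6,0.3,0,0],[1,-0.5,0.2,0,0],[1,-0.2,0,0,0],[1,0,0,0,0],[1,0,0,0,0]]}}

```text
time: 8.78
ee_pos: [0.5413, 0.0797, 0.098]
eef_rot: [0.899, 0.438, 0.011, -0.01]
ft_force: [0.7, 0.5, -0.8]
width: 0.0585
```

Run:
```python
from h import *
go(.551,.097,.1)
look("riser",[.551,.097,.004,.045],(0,1,3),"c1")
look("flat_tin",[.551,.097,.08,0],(0,1,2))
```

```text
t8.8 at [0.5413 0.0797 0.098 ] ang 0.907 tilt [0.0112 0.027 ] | need turn -0.00 first, then xyz units [ 0.65 -0.1  -0.05]
riser [(20, 0.75)]
 wrist fit [0.5509 0.0936 0.004  0.0573] 0.859
flat_tin [(31, 0.8), (62, 0.73)]
 wrist fit [0.5426 0.0799 0.0761 0.    ] 0.412
```

View pics/c1.png

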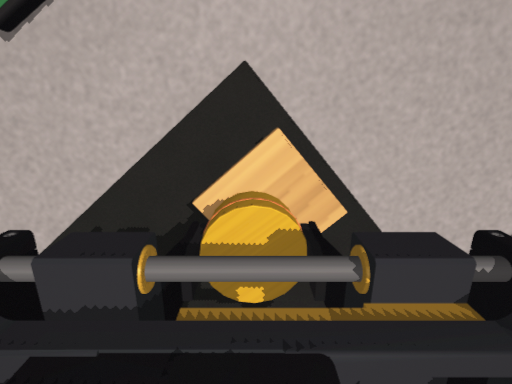

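Run:
```python
from h import *
st=read_state(); k=cam("wrist",st)
im=cv2.imread("pics/c1.png"); 
A,B,C=[pix2w(u,.034,k) for u in((278,128),(193,204),(347,212))]
print(np.round([A,B,C],4),np.linalg.norm(A-B),np.linalg.norm(A-C),(B+C)/2, np.arctan2(*(A-B)[[1,0]]),np.arctan2(*(A-C)[[1,0]]))
# top-cam refine with riser mask: z fixed
camera("top");kt=cam("top")
for d in silhouettes("riser","top")[:3]: print(d["conf"],np.round(d["box"]))
```

```text
[[0.5036 0.1369 0.034 ]
 [0.5093 0.0477 0.034 ]
 [0.5928 0.1416 0.034 ]] 0.08946310883194808 0.08937697606635832 [0.55104017 0.09463733 0.034     ] 1.634378622904631 -3.0891294801550853
0.98 [303. 268.  51.  40.]
0.85 [143. 289.  31.  42.]
0.58 [162.  87.  37.  40.]
```

>>> {"api": "carry_out", "payload": {"rows": [[1,0.2,-0.02,0.1,0],[1,0.25,-0.03,0.2,0],[1,0.1,0,0.3,0],[1,0,0,0.2,0],[1,0,0,0,0],[1,0,0,0,0]]}}

```text
time: 9.58
ee_pos: [0.5518, 0.0994, 0.0707]
eef_rot: [0.898, 0.44, 0.01, -0.01]
ft_force: [-0.4, -0.9, -0.5]
width: 0.0582
```

Run:
```python
from h import *
go(.551,.0955,.055)
```

```text
t9.6 at [0.5518 0.0994 0.0707] ang 0.912 tilt [0.0101 0.027 ] | need turn -0.00 first, then xyz units [-0.13  0.06  0.52]
```

>>> {"api": "carry_out", "payload": {"rows": [[1,-0.1,0.05,0.15,0],[1,-0.02,0,0.15,0],[1,0,0,0.1,0],[1,0,0,0,0],[1,0,0,0,0]]}}

```text
time: 10.0
ee_pos: [0.5505, 0.0945, 0.057]
eef_rot: [0.898, 0.44, 0.01, -0.01]
ft_force: [0.0, 0.4, -1.3]
width: 0.0584
```

Run:
```python
from h import *
go(.551,.0955,.055);print(read_state()["ft_force"])
```

```text
t10.0 at [0.5505 0.0945 0.057 ] ang 0.911 tilt [0.0095 0.0264] | need turn -0.00 first, then xyz units [ 0.04 -0.01  0.07]
[ 0.012808    0.39296736 -1.32626002]
```

>>> {"api": "carry_out", "payload": {"rows": [[1,0.03,0,0.06,0],[1,0,0,0.02,0],[0.2,0,0,0,0],[-0.4,0,0,0,0],[-1,0,0,0,0],[-1,0,0,0,0],[-1,0,0,-0.3,0],[-1,0,0,-0.6,0],[-1,0,0,-0.8,0],[-1,0,0,-0.8,0],[-1,0,0,-0.5,0],[-1,0,0,0,0]]}}

```text
time: 11.0
ee_pos: [0.5504, 0.0925, 0.1521]
eef_rot: [0.898, 0.439, 0.011, -0.009]
ft_force: [0.1, 0.7, 0.6]
width: 0.0865
```

Run:
```python
from h import *
go(.623,-.329,.2)
camera("top");camera("scene")
V=[]
for c in("top","scene"):
    for d in silhouettes("flat_tin",c)[:3]:
        kc=cam(c); q=proj(np.array([[.551,.0955,.05]]),kc)[0]
        print(c,d["conf"],np.round(d["box"]),q)
        if np.hypot(*(np.array(d["box"][:2])-q))<15:
            V.append((d["mask"].astype(float),kc)); print(fit("flat_tin",[V[-1]],[.551,.0955,.034,0],(0,1)))
V.append(look("flat_tin",[.551,.0955,.034,0],(0,1),"c2"))
print(fit("flat_tin",[v for v in V if v],[.551,.0955,.034,0],(0,1,2)))
```

```text
t11.0 at [0.5504 0.0925 0.1521] ang 0.910 tilt [0.0108 0.0264] | need turn -0.00 first, then xyz units [-9.56 10.52 -1.94]
scene 0.59 [292. 178.  21.  20.] [291.02442917 179.96607801]
(array([0.54967502, 0.09584828, 0.034     , 0.        ]), np.float64(0.056450815620365795))
flat_tin [(4, 0.72)]
 wrist fit [0.5517 0.0951 0.034  0.    ] 0.041
(array([0.55093515, 0.09522628, 0.03451618, 0.        ]), np.float64(0.05593122714892575))
```

View pics/c2.png

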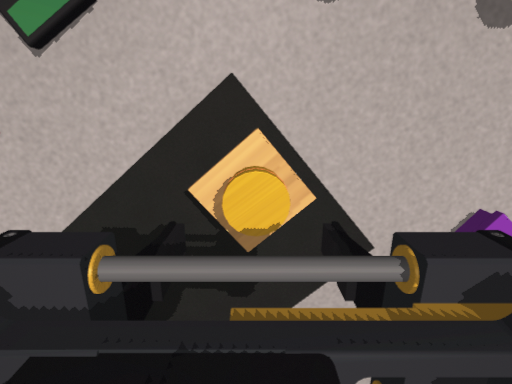

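Tin (256,200) sits centrally on the riser (corners 258,128 / 188,190 / 316,198 / 248,251), let go. I'll check the riser's centre from the four corners as I move to the jar.

Run:
```python
from h import *
k=cam("wrist",read_state())
P=np.array([pix2w(u,.034,k) for u in((258,128),(188,190),(248,251),(316,198))]);print(np.round(P,4),P.mean(0))
```

```text
[[0.5032 0.1361 0.034 ]
 [0.508  0.0465 0.034 ]
 [0.5959 0.0517 0.034 ]
 [0.5922 0.1402 0.034 ]] [0.54983204 0.09362513 0.034     ]
```

>>> {"api": "carry_out", "payload": {"rows": [[-1,-0.4,0.4,-0.3,0],[-1,-0.6,0.65,-0.3,0],[-1,-0.65,0.72,-0.2,0],[-1,-0.65,0.72,0,0],[-1,-0.65,0.72,0,0],[-1,-0.65,0.72,0,0],[-1,-0.65,0.72,0,0],[-1,-0.65,0.72,0,0],[-1,-0.65,0.72,0,0],[-1,-0.65,0.72,0,0],[-1,-0.65,0.72,0,0],[-1,-0.65,0.72,0,0],[-1,-0.65,0.72,0,0],[-1,-0.6,0.65,0,0],[-1,-0.5,0.5,0,0],[-1,-0.2,0.3,0,0],[-1,0,0,0,0],[-1,0,0,0,0]]}}

```text
time: 12.8
ee_pos: [0.617, -0.3393, 0.1396]
eef_rot: [0.896, 0.443, -0.007, -0.018]
ft_force: [-0.6, 0.1, -0.5]
width: 0.0868
```

Run:
```python
from h import *
go(.623,-.329,.15)
look("jar",[.623,-.329,0,0],(0,1),"d1");print(read_state()["joint_positions"])
```

```text
t12.8 at [ 0.617  -0.3393  0.1396] ang 0.918 tilt [-0.0277  0.0257] | need turn -0.00 first, then xyz units [ 0.4  -0.06 -0.34]
jar [(4, 0.71)]
 wrist fit [ 0.6232 -0.3306  0.      0.    ] 0.059
[ 0.13449718  0.62708686  0.47414159  1.32174775 -0.29101975  1.29678834
  1.53917713]
```

>>> {"api": "carry_out", "payload": {"rows": [[-1,0.15,0.05,0.2,0],[-1,0.15,0.05,0.4,0],[-1,0.05,0,0.5,0],[-1,0,0,0.5,0],[-1,0,0,0.5,0],[-1,0,0,0.4,0],[-1,0,0,0.3,0],[-1,0,0,0.1,0],[-1,0,0,0,0],[-1,0,0,0,0]]}}

```text
time: 13.73
ee_pos: [0.6287, -0.3155, 0.0443]
eef_rot: [0.893, 0.449, -0.004, -0.02]
ft_force: [-0.3, 0.4, 0.3]
width: 0.0871
```

Run:
```python
from h import *
go(.6232,-.3303,.026)
```

```text
t13.7 at [ 0.6287 -0.3155  0.0443] ang 0.932 tilt [-0.026   0.0318] | need turn -0.00 first, then xyz units [-0.51  0.17  0.6 ]
```

>>> {"api": "carry_out", "payload": {"rows": [[-1,-0.25,0.08,0.05,0],[-1,-0.2,0.06,0.2,0],[-1,0,0,0.2,0],[-1,0,0,0.05,0],[-1,0,0,0,0]]}}

```text
time: 14.15
ee_pos: [0.624, -0.3318, 0.0303]
eef_rot: [0.893, 0.449, -0.003, -0.018]
ft_force: [0.1, 0.6, 0.8]
width: 0.0872
```

Run:
```python
from h import *
go(.6232,-.3303,.026)
```

```text
t14.2 at [ 0.624  -0.3318  0.0303] ang 0.931 tilt [-0.0222  0.0294] | need turn -0.00 first, then xyz units [ 0.02 -0.05  0.15]
```

>>> {"api": "carry_out", "payload": {"rows": [[0,0,-0.03,0.1,0],[0.5,0,0,0,0],[1,0,0,0,0],[1,0,0,0,0],[1,0,0,0,0],[1,0,0,0,0],[1,0,0,0,0]]}}

```text
time: 14.73
ee_pos: [0.6236, -0.3308, 0.0275]
eef_rot: [0.893, 0.449, -0.003, -0.018]
ft_force: [-0.7, -0.5, -0.6]
width: 0.0484
```

Run:
```python
from h import *
go(.6232,-.3303,.15)
```

```text
t14.7 at [ 0.6236 -0.3308  0.0275] ang 0.931 tilt [-0.0213  0.0295] | need turn -0.00 first, then xyz units [ 0.05 -0.16 -4.08]
```

>>> {"api": "carry_out", "payload": {"rows": [[1,0,0,0,0],[1,0,0,0,0],[1,0,0,-0.3,0],[1,0,-0.03,-0.5,0],[1,0,-0.05,-0.7,0],[1,0,-0.05,-0.7,0],[1,0,-0.03,-0.7,0],[1,0,0,-0.5,0],[1,0,0,-0.2,0],[1,0,0,0,0],[1,0,0,0,0]]}}

```text
time: 15.65
ee_pos: [0.6211, -0.3311, 0.1473]
eef_rot: [0.894, 0.449, -0.003, -0.018]
ft_force: [-0.0, -0.1, -2.7]
width: 0.0423
```

Run:
```python
from h import *
go(.551,.095,.15)
```

```text
t15.7 at [ 0.6211 -0.3311  0.1473] ang 0.930 tilt [-0.0209  0.0291] | need turn -0.00 first, then xyz units [  9.99 -10.35   0.37]
```

>>> {"api": "carry_out", "payload": {"rows": [[1,0.4,-0.4,0,0],[1,0.6,-0.65,0,0],[1,0.63,-0.68,0,0],[1,0.63,-0.68,0,0],[1,0.63,-0.68,0,0],[1,0.63,-0.68,0,0],[1,0.63,-0.68,0,0],[1,0.63,-0.68,0,0],[1,0.63,-0.68,0,0],[1,0.63,-0.68,0,0],[1,0.63,-0.68,0,0],[1,0.63,-0.68,0,0],[1,0.63,-0.68,0,0],[1,0.6,-0.6,0,0],[1,0.4,-0.4,0,0],[1,0.3,-0.2,0,0],[1,0.2,0,0,0],[1,0,0,0,0],[1,0,0,0,0]]}}

```text
time: 17.23
ee_pos: [0.5412, 0.0875, 0.142]
eef_rot: [0.894, 0.448, -0.016, -0.022]
ft_force: [0.0, -0.5, -2.5]
width: 0.0426
```

Run:
```python
from h import *
go(.551,.095,.15)
st=read_state();im=camera("wrist");cv2.imwrite("pics/e1.png",im)
```

```text
t17.2 at [0.5412 0.0875 0.142 ] ang 0.929 tilt [-0.0495  0.0254] | need turn -0.00 first, then xyz units [ 0.39  0.1  -0.28]
```

View pics/e1.png

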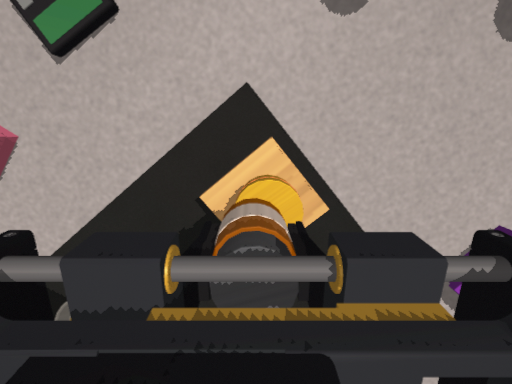

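Jar held (255,240), tin centre to its right (268,200). Tilt of about 3° has built up from fast moves, so I'll go slower from here.

>>> {"api": "carry_out", "payload": {"rows": [[1,0.1,0.04,0.1,0],[1,0.12,0.05,0.15,0],[1,0.1,0.05,0.2,0],[1,0.03,0,0.2,0],[1,0,0,0.2,0],[1,0,0,0.15,0],[1,0,0,0,0],[1,0,0,0,0]]}}

```text
time: 17.95
ee_pos: [0.5507, 0.0889, 0.107]
eef_rot: [0.896, 0.444, -0.018, -0.022]
ft_force: [0.7, -0.0, -1.9]
width: 0.0425
```

Run:
```python
from h import *
go(.551,.095,.094)
```

```text
t17.9 at [0.5507 0.0889 0.107 ] ang 0.921 tilt [-0.0508  0.0232] | need turn -0.00 first, then xyz units [ 0.17 -0.09  0.44]
```

>>> {"api": "carry_out", "payload": {"rows": [[1,0.09,-0.05,0.05,0],[1,0.07,-0.03,0.1,0],[1,0,0,0.1,0],[1,0,0,0.05,0],[1,0,0,0,0],[1,0,0,0,0]]}}

```text
time: 18.45
ee_pos: [0.5515, 0.0955, 0.0978]
eef_rot: [0.895, 0.444, -0.017, -0.022]
ft_force: [0.1, -0.6, -1.3]
width: 0.0424
```

Run:
```python
from h import *
go(.551,.095,.094)
```

```text
t18.4 at [0.5515 0.0955 0.0978] ang 0.922 tilt [-0.0498  0.0238] | need turn -0.00 first, then xyz units [-0.02  0.    0.13]
```

Run:
```python
from h import *
im=camera("scene"); kc=cam("scene")
for n,p in(("jar",[.551,.095,.07,0]),("flat_tin",[.551,.095,.034,0])):
    for d in silhouettes(n,"scene")[:2]:
        print(n,d["conf"],np.round(d["box"]),fit(n,[(d["mask"].astype(float),kc)],p,(0,1)))
cv2.imwrite("pics/e2.png",cv2.resize(im[100:230,230:400],None,fx=4,fy=4,interpolation=cv2.INTER_CUBIC))
```

```text
jar 0.74 [293. 164.  13.  28.] (array([0.55147309, 0.09808168, 0.07      , 0.        ]), np.float64(0.1503026540431476))
flat_tin 0.74 [292. 182.  25.  14.] (array([0.55317969, 0.08788672, 0.034     , 0.        ]), np.float64(0.4522728941763971))
flat_tin 0.6 [289. 190.  41.  24.] (array([0.56543173, 0.03328668, 0.034     , 0.        ]), np.float64(0.685611196151323))
```

View pics/e2.png

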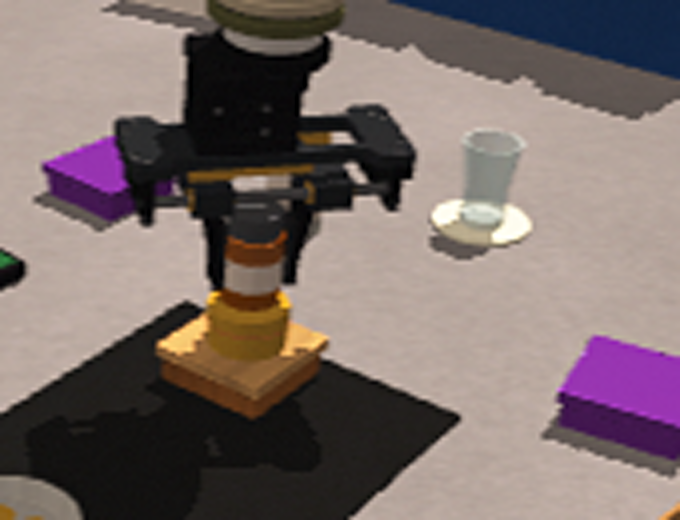

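The jar (crop 253,270) is over the tin (249,325), within about 1 real pixel. Lowering.

>>> {"api": "carry_out", "payload": {"rows": [[1,0,0,0.06,0],[1,0,0,0.05,0],[1,0,0,0.02,0],[1,0,0,0,0]]}}

```text
time: 18.93
ee_pos: [0.5516, 0.0953, 0.0941]
eef_rot: [0.896, 0.444, -0.017, -0.022]
ft_force: [0.3, 0.0, -1.8]
width: 0.0424
```

Run:
```python
from h import *
go(.551,.095,.094);print(read_state()["ft_force"])
```

```text
t18.9 at [0.5516 0.0953 0.0941] ang 0.921 tilt [-0.0488  0.024 ] | need turn -0.00 first, then xyz units [-0.02 -0.01  0.  ]
[ 0.31396762  0.02778133 -1.75342289]
```

>>> {"api": "carry_out", "payload": {"rows": [[1,-0.01,0,0.03,0],[1,0,0,0.03,0],[1,0,0,0,0],[1,0,0,0,0]]}}

```text
time: 19.27
ee_pos: [0.5524, 0.0955, 0.0944]
eef_rot: [0.896, 0.444, -0.015, -0.022]
ft_force: [0.0, 0.0, -1.2]
width: 0.043
```

>>> {"api": "carry_out", "payload": {"rows": [[0.3,0,0,0,0],[-0.2,0,0,0,0],[-1,0,0,0,0],[-1,0,0,0,0],[-1,0,0,0,0],[-1,0,0,-0.2,0],[-1,0,0,-0.4,0],[-1,0,0,-0.5,0],[-1,0,0,-0.5,0],[-1,0,0,-0.5,0],[-1,0,0,-0.5,0],[-1,0,0,-0.3,0],[-1,0,0,0,0],[-1,0,0,0,0]]}}

```text
time: 20.43
ee_pos: [0.5576, 0.0927, 0.1921]
eef_rot: [0.896, 0.444, -0.013, -0.021]
ft_force: [0.5, 0.1, -0.2]
width: 0.0869
```

Run:
```python
from h import *
st=read_state();print(np.round(st["joint_positions"],3))
go(.4525,-.3145,.19,np.pi/2-.085)
look("jar",[.551,.095,.066,0],(0,1),"e3")
look("flat_tin",[.551,.095,.034,0],(0,1))
camera("scene")
for d in silhouettes("jar","scene")[:1]: print(d["conf"],np.round(d["box"]),fit("jar",[(d["mask"].astype(float),cam("scene"))],[.551,.095,.066,0],(0,1,2)))
```

```text
[-0.511  0.26   0.34   1.668 -0.125  1.267  0.779]
t20.4 at [0.5576 0.0927 0.1921] ang 0.920 tilt [-0.0425  0.0263] | need turn -6.48 first, then xyz units [-13.82  -2.33   0.25]
jar [(4, 0.66)]
 wrist fit [0.5517 0.0958 0.066  0.    ] 0.027
flat_tin [(8, 0.83), (13, 0.61)]
 wrist fit [0.551  0.0959 0.034  0.    ] 2.730
0.86 [293. 166.  16.  27.] (array([0.54806258, 0.09921627, 0.06354661, 0.        ]), np.float64(0.07691056910569105))
```

View pics/e3.png

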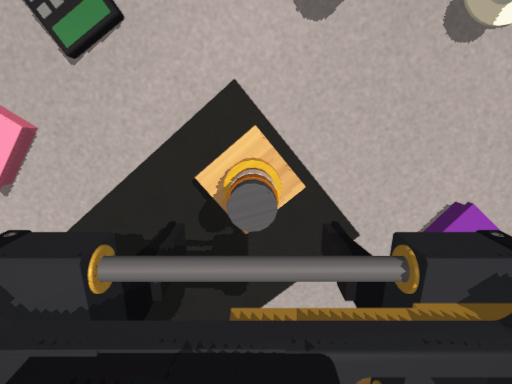

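Jar cap (252,203) stands concentric on the tin on the riser; the fits agree within 1–2 mm. Next is the carton.

>>> {"api": "carry_out", "payload": {"rows": [[-1,0,0,0,-0.65],[-1,0,0,0,-0.65],[-1,0,0,0,-0.65],[-1,0,0,0,-0.65],[-1,0,0,0,-0.65],[-1,0,0,0,-0.65],[-1,0,0,0,-0.65],[-1,0,0,0,-0.65],[-1,0,0,0,-0.65],[-1,0,0,0,0],[-1,0,0,0,0]]}}

```text
time: 21.65
ee_pos: [0.554, 0.0923, 0.1841]
eef_rot: [0.747, 0.664, -0.013, -0.027]
ft_force: [-0.4, 0.1, -0.4]
width: 0.0867
```

Run:
```python
from h import *
go(.4525,-.3145,.17,np.pi/2-.085)
st=read_state();print(np.round(st["joint_positions"],3))
```

```text
t21.6 at [0.554  0.0923 0.1841] ang 1.454 tilt [-0.0555  0.0219] | need turn -0.37 first, then xyz units [-13.8   -2.2    0.39]
[-0.457  0.266  0.273  1.672 -0.108  1.265  1.299]
```

>>> {"api": "carry_out", "payload": {"rows": [[-1,0,0,0,1],[-1,0,0,0,1],[-1,0,0,0,1],[-1,0,0,0,1],[-1,0,0,0,1],[-1,0,0,0,1],[-1,0,0,0,1],[-1,0,0,0,1],[-1,0,0,0,1],[-1,0,0,0,1],[-1,0,0,0,1],[-1,0,0,0,1]]}}

```text
time: 22.65
ee_pos: [0.5525, 0.092, 0.1809]
eef_rot: [0.986, 0.166, -0.028, -0.015]
ft_force: [-0.1, -1.0, 0.5]
width: 0.0874
```

Run:
```python
from h import *
go(.4525,-.3145,.17,-np.pi/2-.085)
st=read_state();print(np.round(st["joint_positions"],3))
```

```text
t22.6 at [0.5525 0.092  0.1809] ang 0.334 tilt [-0.0606  0.0202] | need turn 22.80 first, then xyz units [13.79  2.16 -0.42]
[-0.575  0.277  0.415  1.682 -0.148  1.265  0.211]
```

>>> {"api": "carry_out", "payload": {"rows": [[-1,0,0,0,-1],[-1,0,0,0,-1],[-1,0,0,0,-1],[-1,0,0,0,-1],[-1,0,0,0,-1],[-1,0,0,0,-1],[-1,0,0,0,-1],[-1,0,0,0,-1],[-1,0,0,0,-1],[-1,0,0,0,-1],[-1,0,0,0,-1],[-1,0,0,0,-1],[-1,0,0,0,-1],[-1,0,0,0,0]]}}

```text
time: 23.82
ee_pos: [0.5508, 0.0924, 0.1774]
eef_rot: [0.737, 0.675, -0.018, -0.029]
ft_force: [0.5, 0.0, 0.3]
width: 0.0871
```

Run:
```python
from h import *
go(.4525,-.3145,.17,np.pi/2-.085)
st=read_state();print(np.round(st["joint_positions"],3))
```

```text
t23.8 at [0.5508 0.0924 0.1774] ang 1.483 tilt [-0.0662  0.0179] | need turn -0.03 first, then xyz units [-13.8   -2.1    0.22]
[-0.453  0.273  0.266  1.679 -0.106  1.263  1.325]
```

>>> {"api": "carry_out", "payload": {"rows": [[-1,-0.2,0,-0.4,0],[-1,-0.5,-0.05,-0.3,0],[-1,-0.7,-0.1,-0.1,0],[-1,-0.75,-0.12,0,0],[-1,-0.75,-0.12,0,0],[-1,-0.75,-0.12,0,0],[-1,-0.75,-0.12,0,0],[-1,-0.75,-0.12,0,0],[-1,-0.75,-0.12,0,0],[-1,-0.75,-0.12,0,0],[-1,-0.75,-0.12,0,0],[-1,-0.75,-0.12,0,0],[-1,-0.75,-0.12,0,0],[-1,-0.75,-0.12,0,0],[-1,-0.75,-0.12,0,0],[-1,-0.75,-0.12,0,0],[-1,-0.75,-0.12,0,0],[-1,-0.7,-0.12,0,0],[-1,-0.4,-0.1,0,0],[-1,-0.2,0,0,0]]}}

```text
time: 25.48
ee_pos: [0.4268, -0.3345, 0.2233]
eef_rot: [0.764, 0.644, -0.013, -0.022]
ft_force: [-0.9, -0.6, -0.2]
width: 0.0868
```

Run:
```python
from h import *
look("carton",[.4525,-.3145,0,-.085],(0,1,3),"f1")
go(.4525,-.3145,.17,np.pi/2-.085)
st=read_state();print(np.round(st["joint_positions"],3))
```

```text
carton [(5, 0.57)]
 wrist fit [ 0.4526 -0.3147  0.     -0.0958] 0.024
t25.6 at [ 0.4276 -0.3336  0.223 ] ang 1.402 tilt [-0.048   0.0171] | need turn -0.97 first, then xyz units [0.69 0.86 1.73]
[ 0.058  0.208  0.592  1.688 -0.103  1.331  2.072]
```

View pics/f1.png

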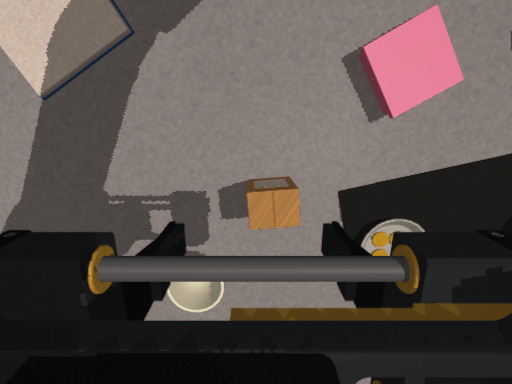

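Carton at (273,205), fit error is small, yaw −0.09; sugar bowl (195,290) is well clear. Align and descend.

>>> {"api": "carry_out", "payload": {"rows": [[-1,0,0,0,-0.5],[-1,0,0,0,-0.42],[-1,0.2,0.25,0.2,0],[-1,0.25,0.3,0.4,0],[-1,0.15,0.2,0.4,0],[-1,0,0,0.5,0],[-1,0,0,0.4,0],[-1,0,0,0.2,0],[-1,0,0,0,0],[-1,0,0,0,0]]}}

```text
time: 26.42
ee_pos: [0.4562, -0.3039, 0.151]
eef_rot: [0.736, 0.676, -0.011, -0.025]
ft_force: [1.2, 0.2, -0.9]
width: 0.0871
```

Run:
```python
from h import *
look("carton",[.4525,-.3145,0,-.085],(0,1,3))
go(.4526,-.3147,.036,np.pi/2-.09)
```

```text
carton [(7, 0.71)]
 wrist fit [ 0.4524 -0.3146  0.     -0.0676] 0.031
t26.5 at [ 0.4563 -0.3044  0.1517] ang 1.485 tilt [-0.0486  0.0219] | need turn 0.05 first, then xyz units [-0.42  0.1   3.85]
```

>>> {"api": "carry_out", "payload": {"rows": [[-1,-0.15,0.03,0.2,0],[-1,-0.15,0.03,0.4,0],[-1,-0.05,0.02,0.4,0],[-1,0,0,0.4,0],[-1,0,0,0.4,0],[-1,0,0,0.3,0],[-1,0,0,0.1,0],[-1,0,0,0,0],[-1,0,0,0,0]]}}

```text
time: 27.27
ee_pos: [0.4541, -0.3175, 0.0792]
eef_rot: [0.738, 0.675, -0.01, -0.023]
ft_force: [-0.5, -0.3, 0.1]
width: 0.0871
```

Run:
```python
from h import *
go(.4526,-.3147,.036,np.pi/2-.085)
```

```text
t27.3 at [ 0.4541 -0.3175  0.0792] ang 1.481 tilt [-0.0467  0.0201] | need turn -0.05 first, then xyz units [0.06 0.01 1.44]
```

>>> {"api": "carry_out", "payload": {"rows": [[-1,0.06,0,0.2,0],[-1,0,0,0.3,0],[-1,0,0,0.3,0],[-1,0,0,0.3,0],[-1,0,0,0.15,0],[-1,0,0,0,0]]}}

```text
time: 27.77
ee_pos: [0.4534, -0.3148, 0.0391]
eef_rot: [0.738, 0.675, -0.01, -0.022]
ft_force: [-0.2, 0.1, -0.3]
width: 0.087
```

Run:
```python
from h import *
go(.4526,-.3147,.036,np.pi/2-.085)
```

```text
t27.8 at [ 0.4534 -0.3148  0.0391] ang 1.482 tilt [-0.0441  0.0193] | need turn -0.05 first, then xyz units [ 0.   -0.02  0.11]
```

>>> {"api": "carry_out", "payload": {"rows": [[0.4,0,0,0,0],[1,0,0,0,0],[1,0,0,0,0],[1,0,0,0,0],[1,0,0,0,0],[1,0,0,0,0]], "force": 20}}

```text
time: 28.27
ee_pos: [0.4538, -0.3152, 0.0396]
eef_rot: [0.738, 0.675, -0.01, -0.022]
ft_force: [-0.8, -0.2, -1.0]
width: 0.0577
```

Run:
```python
from h import *
go(.5562,-.0285,.1,np.pi/2-.085)
```

```text
t28.3 at [ 0.4538 -0.3152  0.0396] ang 1.481 tilt [-0.0435  0.0189] | need turn -0.05 first, then xyz units [ 9.84  2.5  -1.98]
```

>>> {"api": "carry_out", "payload": {"rows": [[1,0,0,-0.3,0],[1,0,0,-0.5,0],[1,0,0,-0.6,0],[1,0.2,0.05,-0.5,0],[1,0.4,0.1,-0.2,0],[1,0.6,0.15,-0.1,0],[1,0.7,0.18,0,0],[1,0.7,0.18,0,0],[1,0.7,0.18,0,0],[1,0.7,0.18,0,0],[1,0.7,0.18,0,0],[1,0.7,0.18,0,0],[1,0.7,0.18,0,0],[1,0.7,0.18,0,0],[1,0.7,0.18,0,0],[1,0.7,0.18,0,0],[1,0.6,0.15,0,0],[1,0.4,0.1,0,0],[1,0.2,0,0,0],[1,0,0,0,0]]}}

```text
time: 29.93
ee_pos: [0.5578, -0.0331, 0.1241]
eef_rot: [0.74, 0.672, -0.007, -0.017]
ft_force: [0.5, -0.2, -1.4]
width: 0.0582
```

Run:
```python
from h import *
go(.5562,-.0285,.1,np.pi/2+.05)
im=camera("wrist");cv2.imwrite("pics/g1.png",im)
```

```text
t29.9 at [ 0.5578 -0.0331  0.1241] ang 1.474 tilt [-0.0338  0.0161] | need turn -1.68 first, then xyz units [ 0.14 -0.02  0.81]
```

View pics/g1.png

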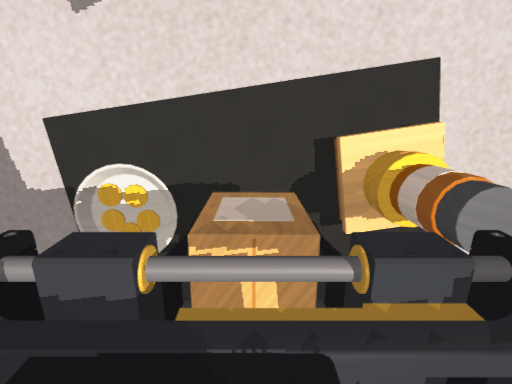

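Carton hangs level between the dish (126,213) and riser (edge 336–445,130); the mat's near edge runs (43,120)–(440,58).

Run:
```python
from h import *
st=read_state();k=cam("wrist",st)
a,b=pix2w((43,120),.004,k),pix2w((440,58),.004,k); e=b-a; print("mat corners",a,b,np.linalg.norm(e),"yaw",np.arctan2(-e[0],e[1]))
p,q=pix2w((336,136),.034,k),pix2w((445,122),.034,k);e=q-p; print("riser",p,q,np.linalg.norm(e),np.arctan2(-e[0],e[1]))
print("riser centre",(p+q)/2+.045*np.array([np.cos(.05),np.sin(.05),0]))
L=silhouettes("dish","wrist"); d=L[0]; print(d["conf"],d["box"]); print(fit("dish",[(d["mask"].astype(float),k)],[.5616,-.1543,.004,0],(0,1)))
```

```text
mat corners [ 0.46684176 -0.22150533  0.004     ] [0.4485799  0.14742636 0.004     ] 0.36938338127584125 yaw 0.049458934290627025
riser [0.50614571 0.04310172 0.034     ] [0.5035728  0.13569207 0.034     ] 0.09262609506287652 0.02778100012891222
riser centre [0.54980301 0.09164596 0.034     ]
0.66 [126.2, 207.8, 100.5, 86.3]
(array([ 0.56239969, -0.15717406,  0.004     ,  0.        ]), np.float64(0.3282892678347935))
```

>>> {"api": "carry_out", "payload": {"rows": [[1,0,0,0,-0.5],[1,0,0,0,-0.6],[1,0,0,0,-0.5],[1,0.05,0,0.2,0],[1,0.05,0,0.4,0],[1,0,0,0.5,0],[1,0,0,0.4,0],[1,0,0,0.2,0],[1,0,0,0,0],[1,0,0,0,0]]}}

```text
time: 30.87
ee_pos: [0.5517, -0.0427, 0.0676]
eef_rot: [0.698, 0.716, -0.008, -0.017]
ft_force: [0.2, 0.8, -0.9]
width: 0.0579
```

Run:
```python
from h import *
go(.5575,-.030,.0445,np.pi/2+.0495)
```

```text
t30.9 at [ 0.5517 -0.0427  0.0676] ang 1.595 tilt [-0.0363  0.012 ] | need turn -0.29 first, then xyz units [0.4  0.24 0.77]
```

>>> {"api": "carry_out", "payload": {"rows": [[1,0,0,0,-0.27],[1,0.15,0.09,0.05,0],[1,0.15,0.09,0.15,0],[1,0.05,0.03,0.2,0],[1,0,0,0.1,0],[1,0,0,0,0],[1,0,0,0,0]]}}

```text
time: 31.45
ee_pos: [0.5589, -0.03, 0.0525]
eef_rot: [0.689, 0.724, -0.007, -0.016]
ft_force: [-0.6, -0.2, -1.4]
width: 0.0579
```

Run:
```python
from h import *
go(.5575,-.030,.0445,np.pi/2+.0495)
```

```text
t31.4 at [ 0.5589 -0.03    0.0525] ang 1.621 tilt [-0.0334  0.0123] | need turn 0.00 first, then xyz units [-0.   -0.04  0.27]
```

>>> {"api": "carry_out", "payload": {"rows": [[1,0,-0.04,0.08,0],[1,0,0,0.1,0],[1,0,0,0.05,0],[1,0,0,0.03,0],[1,0,0,0,0]]}}

```text
time: 31.87
ee_pos: [0.5572, -0.0304, 0.0441]
eef_rot: [0.689, 0.724, -0.007, -0.016]
ft_force: [-0.7, -0.7, -0.9]
width: 0.0583
```

Run:
```python
from h import *
go(.5575,-.030,.0445,np.pi/2+.0495);print(read_state()["ft_force"])
```

```text
t31.9 at [ 0.5572 -0.0304  0.0441] ang 1.620 tilt [-0.0332  0.0122] | need turn -0.00 first, then xyz units [ 0.01  0.01 -0.01]
[-0.6759166  -0.69067812 -0.86660511]
```

>>> {"api": "carry_out", "payload": {"rows": [[1,0,0,0.02,0],[0.2,0,0,0,0],[-0.2,0,0,0,0],[-1,0,0,0,0],[-1,0,0,0,0],[-1,0,0,-0.2,0],[-1,0,0,-0.4,0],[-1,0,0,-0.5,0],[-1,0,0,-0.6,0],[-1,0,0,-0.6,0],[-1,0,0,-0.6,0],[-1,0,0,-0.6,0],[-1,0,0,-0.4,0],[-1,0,0,0,0],[-1,0,0,0,0]]}}

```text
time: 33.12
ee_pos: [0.5622, -0.033, 0.1754]
eef_rot: [0.69, 0.724, -0.005, -0.014]
ft_force: [-0.3, 0.1, -0.7]
width: 0.0867
```

Run:
```python
from h import *
go(.426,.319,.2)
r=look("carton",[.556,-.03,.004,.05],(0,1,3),"g2")
camera("top");camera("scene")
for c in("top","scene"):
    for d in silhouettes("carton",c)[:1]: print(c,d["conf"],np.round(d["box"]),fit("carton",[(d["mask"].astype(float),cam(c))],[.556,-.03,.004,.05],(0,1,3)))
```

```text
t33.1 at [ 0.5622 -0.033   0.1754] ang 1.618 tilt [-0.0271  0.0124] | need turn -0.00 first, then xyz units [11.95 -3.99 -0.55]
carton [(5, 0.96)]
 wrist fit [ 0.5565 -0.0303  0.004   0.0537] 0.022
top 0.61 [265. 164. 143.  96.] (array([0.40799655, 0.00868451, 0.004     , 0.77441273]), np.float64(1.158065786750519))
scene 0.72 [263. 199.  28.  38.] (array([ 0.55492508, -0.029759  ,  0.004     ,  0.12381836]), np.float64(0.03441058351051264))
```

View pics/g2.png

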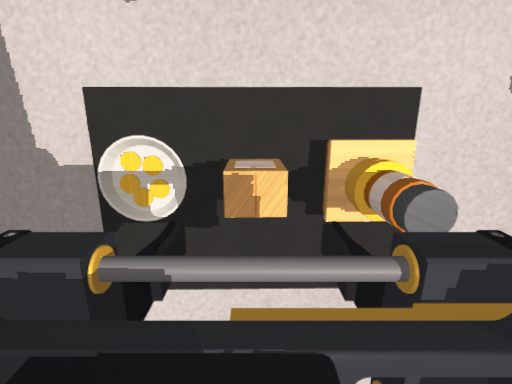

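Carton (255,188) sits square on the mat between the dish (143,178) and riser (370,180). Next is the can.

>>> {"api": "carry_out", "payload": {"rows": [[-1,0.1,-0.1,-0.4,0],[-1,0.4,-0.3,-0.4,0],[-1,0.65,-0.3,0,0],[-1,0.75,-0.3,0,0],[-1,0.75,-0.25,0,0],[-1,0.75,-0.25,0,0],[-1,0.75,-0.25,0,0],[-1,0.75,-0.25,0,0],[-1,0.75,-0.25,0,0],[-1,0.75,-0.25,0,0],[-1,0.75,-0.25,0,0],[-1,0.75,-0.25,0,0],[-1,0.75,-0.25,0,0],[-1,0.75,-0.25,0,0],[-1,0.75,-0.25,0,0],[-1,0.75,-0.2,0,0],[-1,0.6,-0.1,0,0],[-1,0.3,0,0,0],[-1,0,0,0,0],[-1,0,0,0,0]]}}

```text
time: 35.08
ee_pos: [0.413, 0.3299, 0.216]
eef_rot: [0.691, 0.723, -0.008, -0.014]
ft_force: [1.0, -0.0, 0.1]
width: 0.0869
```

Run:
```python
from h import *
look("can",[.426,.319,0,0],(0,1),"i1")
go(.426,.319,.12)
print(np.round(read_state()["joint_positions"],3))
```

```text
can []
t35.2 at [0.4134 0.3292 0.2159] ang 1.614 tilt [-0.0317  0.0083] | need turn -0.00 first, then xyz units [-0.39  0.51  3.18]
[-0.807  0.146  0.073  1.734 -0.04   1.281  0.89 ]
```

View pics/i1.png

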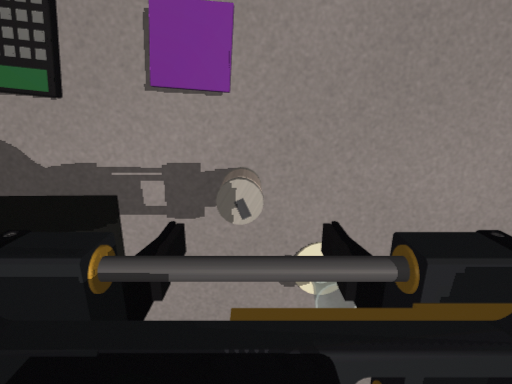

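Can top is at (241,202), missed by the network. The tea glass at (320,270) is clear of the descent.

Run:
```python
from h import *
k=cam("wrist",read_state()); im=cv2.imread("pics/i1.png")
print(pix2w((240.5,201.5),.08,k), pix2w((218,201),.08,k)-pix2w((263,201),.08,k))
c=proj(cyl([(.026,.08)])+[.4268,.3178,0],k);print(c.min(0),c.max(0))
g=cv2.cvtColor(im,6)[150:240,200:285]; _,b=cv2.threshold(g,0,255,cv2.THRESH_OTSU); n,l,s,ce=cv2.connectedComponentsWithStats(b)
i=1+np.argmax(s[1:,4]);print(s[i],ce[i]+[200,150])
```

```text
[0.42698574 0.31710212 0.08      ] [ 0.00193742 -0.04828174  0.        ]
[216.92161524 177.64722077] [265.30702906 224.055887  ]
[   0    0   85   90 5772] [248.34320859 195.52806653]
```

>>> {"api": "carry_out", "payload": {"rows": [[-1,-0.1,0.15,0.2,0],[-1,-0.15,0.17,0.4,0],[-1,-0.12,0.13,0.5,0],[-1,0,0,0.5,0],[-1,0,0,0.5,0],[-1,0,0,0.3,0],[-1,0,0,0.1,0],[-1,0,0,0,0],[-1,0,0,0,0]]}}

```text
time: 35.93
ee_pos: [0.4313, 0.3073, 0.1324]
eef_rot: [0.697, 0.717, -0.009, -0.013]
ft_force: [0.6, 0.0, 0.9]
width: 0.0876
```

Run:
```python
from h import *
look("can",[.427,.3175,0,0],(0,1),"i2")
go(.427,.3175,.04)
```

```text
can [(5, 0.94)]
 wrist fit [0.4271 0.3167 0.     0.    ] 0.030
t36.0 at [0.4314 0.3078 0.1329] ang 1.600 tilt [-0.0306  0.0052] | need turn -0.00 first, then xyz units [ 0.31 -0.04  3.1 ]
```

>>> {"api": "carry_out", "payload": {"rows": [[-1,0.12,-0.02,0.1,0],[-1,0.12,-0.02,0.3,0],[-1,0.02,0,0.4,0],[-1,0,0,0.4,0],[-1,0,0,0.4,0],[-1,0,0,0.3,0],[-1,0,0,0.1,0],[-1,0,0,0,0],[-1,0,0,0,0]]}}

```text
time: 36.78
ee_pos: [0.4284, 0.3215, 0.0712]
eef_rot: [0.695, 0.719, -0.005, -0.013]
ft_force: [-0.0, 0.0, 0.1]
width: 0.0873
```

Run:
```python
from h import *
go(.427,.317,.04)
```

```text
t36.8 at [0.4284 0.3215 0.0712] ang 1.604 tilt [-0.0259  0.0107] | need turn -0.00 first, then xyz units [-0.16 -0.03  1.04]
```

>>> {"api": "carry_out", "payload": {"rows": [[-1,-0.08,-0.02,0.2,0],[-1,-0.06,0,0.3,0],[-1,0,0,0.25,0],[-1,0,0,0.1,0],[-1,0,0,0,0],[-1,0,0,0,0]]}}

```text
time: 37.28
ee_pos: [0.428, 0.3176, 0.0444]
eef_rot: [0.695, 0.719, -0.004, -0.013]
ft_force: [-0.8, 0.7, 0.9]
width: 0.0873
```

Run:
```python
from h import *
go(.427,.317,.04)
```

```text
t37.3 at [0.428  0.3176 0.0444] ang 1.604 tilt [-0.0241  0.0122] | need turn -0.00 first, then xyz units [-0.02 -0.03  0.15]
```

>>> {"api": "carry_out", "payload": {"rows": [[0,-0.02,-0.02,0.08,0],[0.5,0,0,0,0],[1,0,0,0,0],[1,0,0,0,0],[1,0,0,0,0],[1,0,0,0,0],[1,0,0,0,0],[1,0,0,0,0]], "force": 25}}

```text
time: 37.95
ee_pos: [0.4278, 0.3172, 0.0427]
eef_rot: [0.695, 0.719, -0.003, -0.013]
ft_force: [-0.6, 0.5, -1.5]
width: 0.0507
```

Run:
```python
from h import *
go(.6289,-.0263,.15)
```

```text
t38.0 at [0.4278 0.3172 0.0427] ang 1.604 tilt [-0.0231  0.0129] | need turn -0.00 first, then xyz units [-11.61   6.24  -3.88]
```

>>> {"api": "carry_out", "payload": {"rows": [[1,0,0,-0.3,0],[1,0,0,-0.6,0],[1,0,0,-0.7,0],[1,0,0,-0.7,0],[1,-0.1,0.2,-0.5,0],[1,-0.25,0.45,-0.1,0],[1,-0.35,0.65,0,0],[1,-0.35,0.65,0,0],[1,-0.35,0.65,0,0],[1,-0.35,0.65,0,0],[1,-0.35,0.65,0,0],[1,-0.35,0.65,0,0],[1,-0.35,0.65,0,0],[1,-0.35,0.65,0,0],[1,-0.35,0.65,0,0],[1,-0.4,0.5,0,0],[1,-0.4,0.3,0,0],[1,-0.2,0.1,0,0],[1,0,0,0,0]]}}

```text
time: 39.53
ee_pos: [0.6608, 0.1822, 0.1302]
eef_rot: [0.693, 0.721, -0.008, -0.014]
ft_force: [-0.6, 0.2, -2.8]
width: 0.0508
```

Run:
```python
from h import *
go(.645,-.0263,.125)
```

```text
t39.5 at [0.6608 0.1822 0.1302] ang 1.610 tilt [-0.0316  0.0086] | need turn -0.00 first, then xyz units [-6.93 -0.8   0.13]
```

>>> {"api": "carry_out", "payload": {"rows": [[1,-0.3,0,0,0],[1,-0.5,-0.05,0,0],[1,-0.6,-0.05,0,0],[1,-0.6,-0.05,0,0],[1,-0.6,-0.05,0,0],[1,-0.6,-0.05,0,0],[1,-0.6,-0.05,0,0],[1,-0.6,-0.05,0,0],[1,-0.6,-0.05,0,0],[1,-0.6,-0.05,0,0],[1,-0.5,-0.05,0,0],[1,-0.3,-0.05,0,0],[1,-0.1,0,0,0],[1,0,0,0,0],[1,0,0,0,0]]}}

```text
time: 40.78
ee_pos: [0.6405, -0.0238, 0.1315]
eef_rot: [0.69, 0.724, -0.007, -0.017]
ft_force: [0.5, 0.1, -2.7]
width: 0.0507
```

Run:
```python
from h import *
c=np.array([.5563,-.0302]);t=c+.073*np.array([np.cos(.0495),np.sin(.0495)]);print(t)
r=look("carton",[.5565,-.03,.004,.05],(0,1,3),"j1")
go(*t,.0475)
```

```text
[ 0.62921058 -0.02658798]
carton [(3, 0.69)]
 wrist fit [ 0.556  -0.0304  0.004   0.0534] 0.018
t40.9 at [ 0.6407 -0.0231  0.1314] ang 1.619 tilt [-0.0349  0.0139] | need turn -0.00 first, then xyz units [-0.14 -0.29  2.8 ]
```

View pics/j1.png

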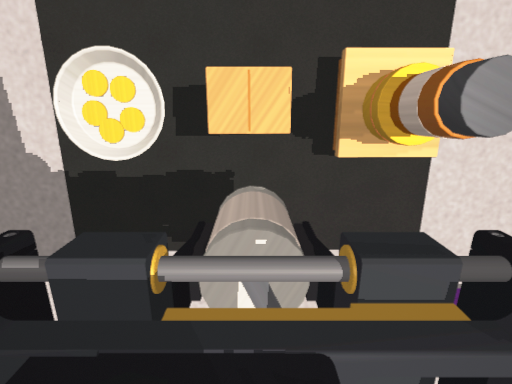

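Carton (249,100), held can (255,230) behind it, dish (110,103) and riser (395,103). Descending in stages.

>>> {"api": "carry_out", "payload": {"rows": [[1,-0.05,-0.03,0.2,0],[1,-0.05,-0.05,0.3,0],[1,0,-0.05,0.4,0],[1,0,0,0.4,0],[1,0,0,0.3,0],[1,0,0,0.1,0],[1,0,0,0,0],[1,0,0,0,0]]}}

```text
time: 41.55
ee_pos: [0.6332, -0.0214, 0.0721]
eef_rot: [0.687, 0.726, -0.008, -0.019]
ft_force: [-0.3, -0.5, -3.4]
width: 0.0508
```

Run:
```python
from h import *
go(.6298,-.0266,.0475)
```

```text
t41.5 at [ 0.6332 -0.0214  0.0721] ang 1.625 tilt [-0.0392  0.015 ] | need turn -0.00 first, then xyz units [-0.18 -0.09  0.82]
```

>>> {"api": "carry_out", "payload": {"rows": [[1,-0.1,-0.05,0.1,0],[1,-0.07,-0.03,0.15,0],[1,0,0,0.2,0],[1,0,0,0.15,0],[1,0,0,0,0],[1,0,0,0,0]]}}

```text
time: 42.05
ee_pos: [0.6311, -0.0274, 0.0536]
eef_rot: [0.688, 0.726, -0.007, -0.018]
ft_force: [-0.2, 0.5, -2.5]
width: 0.0504
```

Run:
```python
from h import *
go(.6298,-.0266,.0475)
```

```text
t42.0 at [ 0.6311 -0.0274  0.0536] ang 1.624 tilt [-0.0366  0.0149] | need turn -0.00 first, then xyz units [ 0.03 -0.03  0.2 ]
```

>>> {"api": "carry_out", "payload": {"rows": [[1,0.02,-0.03,0.08,0],[1,0,0,0.08,0],[1,0,0,0.04,0],[1,0,0,0,0],[1,0,0,0,0]]}}

```text
time: 42.47
ee_pos: [0.6302, -0.0264, 0.0474]
eef_rot: [0.688, 0.726, -0.007, -0.018]
ft_force: [0.5, -0.2, -2.1]
width: 0.0508
```

Run:
```python
from h import *
go(.6298,-.0266,.0475);print(read_state()["ft_force"])
```

```text
t42.5 at [ 0.6302 -0.0264  0.0474] ang 1.625 tilt [-0.0359  0.0151] | need turn -0.00 first, then xyz units [-0.01 -0.01 -0.  ]
[ 0.48032231 -0.1626949  -2.0721692 ]
```

>>> {"api": "carry_out", "payload": {"rows": [[1,0,0,0.03,0],[1,0,0,0.02,0],[1,0,0,0,0],[0.3,0,0,0,0],[-0.1,0,0,0,0],[-1,0,0,0,0],[-1,0,0,0,0],[-1,0,0,0,0],[-1,0,0,-0.2,0],[-1,0,0,-0.4,0],[-1,0,0,-0.5,0],[-1,0,0,-0.6,0],[-1,0,0,-0.6,0],[-1,0,0,-0.6,0],[-1,0,0,-0.6,0],[-1,0,0,-0.6,0],[-1,0,0,-0.4,0],[-1,0,0,0,0],[-1,0,0,0,0]]}}

```text
time: 44.05
ee_pos: [0.6376, -0.0295, 0.2008]
eef_rot: [0.688, 0.726, -0.003, -0.014]
ft_force: [0.9, -1.2, -1.5]
width: 0.0872
```

Run:
```python
from h import *
go(.63,-.026,.2)
look("carton",[.556,-.03,.004,.05],(0,1,3),"k1")
look("can",[.629,-.027,.004,0],(0,1))
im=camera("scene"); k=cam("scene")
for n,p in (("carton",[.556,-.03,.004,.05]),("can",[.629,-.027,.004,0]),("jar",[.551,.0955,.066,0])):
    for d in silhouettes(n,"scene")[:1]: print(n,d["conf"],fit(n,[(d["mask"].astype(float),k)],p,(0,1)))
w=cv2.imread("pics/k1.png")
cv2.imwrite("pics/k2.png",np.hstack([cv2.resize(w,(400,300)),cv2.resize(im,(400,300)),]))
c=cv2.resize(im[110:260,180:380],(800,600),interpolation=cv2.INTER_CUBIC)
cv2.imwrite("pics/k3.png",np.hstack([cv2.resize(w,(400,300)),cv2.resize(c,(400,300))]))
```

```text
t44.0 at [ 0.6376 -0.0295  0.2008] ang 1.624 tilt [-0.0239  0.0154] | need turn -0.00 first, then xyz units [ 0.13 -0.25  0.03]
carton [(1, 0.89)]
 wrist fit [ 0.556  -0.0303  0.004   0.0498] 0.030
can [(4, 0.86)]
 wrist fit [ 0.6296 -0.0261  0.004   0.    ] 0.065
carton 0.79 (array([ 0.55514333, -0.0291521 ,  0.004     ,  0.05      ]), np.float64(0.0674695845878926))
can 0.73 (array([ 0.62777109, -0.02495242,  0.004     ,  0.        ]), np.float64(0.05892113800132059))
jar 0.75 (array([0.55119957, 0.09491604, 0.066     , 0.        ]), np.float64(0.10023701788407671))
```

View pics/k3.png

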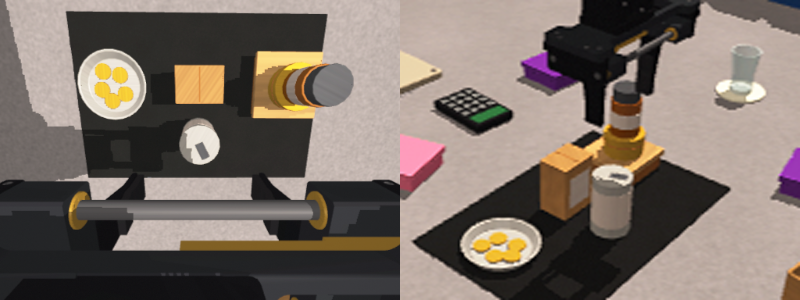

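Run:
```python
from h import *
look("dish",[.562,-.1545,.004,0],(0,1))
v=look("riser",[.55,.095,.004,.05],(0,1))
k=v[1]; im=cv2.imread("pics/k1.png"); print([np.round(pix2w(u,.034,k),4) for u in ((329,66),(323,151))])
camera("top"); camera("scene")
for c in("top","scene"):
    for d in silhouettes("sugar_bowl",c)[:1]+silhouettes("tea_glass",c)[:1]: print(c,d["conf"],np.round(d["box"]))
close_job()
```

```text
dish [(4, 0.84)]
 wrist fit [ 0.5622 -0.1565  0.004   0.    ] 0.018
riser [(5, 0.84)]
 wrist fit [0.5502 0.0948 0.004  0.05  ] 0.934
[array([0.5072, 0.046 , 0.034 ]), array([0.5961, 0.0501, 0.034 ])]
top 0.62 [427. 172.  33.  36.]
top 0.75 [ 84. 174.  40.  29.]
scene 0.89 [123. 286.  39.  37.]
scene 0.6 [349. 146.  28.  26.]
the job is handed in; nothing more can be done
```

I placed everything in the order asked and handed the job in at about 44 s of the 131 s limit. The close reports no verdict.

- **Tin and jar:** The tin is about 1–2 mm from the riser's middle. The jar stands upright on the tin within about 1–2 mm of its middle. The top and scene cameras and the wrist camera differ by 2–3 mm on the riser's position, which leaves that much uncertainty.
- **Carton:** It is 0.5–1 mm from the midpoint between riser and dish. Its wide faces are within about 0.01 rad of the mat's long sides in the wrist camera. The scene camera's angle for it after placing differed by about 0.07 rad, from a much coarser view. I relied on the close wrist view.
- **Can:** It stands directly behind the carton with a gap of about 25.7 mm and under 1 mm sideways offset. The scene camera agrees within about 2 mm.
- **Robot and bystanders:** The gripper was open and clear of everything at the end. The tea glass and sugar bowl were still upright where they started, judging by the pictures and detections, and I never went near them.

**Checks that failed or disagreed:**
- The last wrist mask of the riser and tin overlapped badly, so I used the riser's corner pixels instead.
- The network missed the can once in the wrist view. I took its position from the picture, and a second look confirmed it.
- The top camera's detection of the placed carton was false, so I discarded it.
- The tool drifted up to about 4° off vertical during moves. Objects were set down with the tool 2–3° off vertical and settled flat.

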